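Rinsed mixing cup onto the fold-down drying peg

TASK

Put the rinsed metal mixing cup up to dry: fold the wooden peg of the drying stand all the way down into the trough, slide the cup lying in the trough fully onto it until the cup's bottom meets the peg's end, then tip the peg back up until it stands fully upright with the cup hanging upside down on it. Leave the other things on the bench where they are.

Things in the scene. Friction and masses are not known exactly. Their poses are not given: they have to be found in the camera images.
- stand: Fixed wooden drying stand, dark base board 130 mm wide (x), y = -130 to 220 mm, 12 mm thick. Origin: on the bench, mid-width. Its y axis runs along the trough from the hinge to the trough's open end; z up. Hinge axis along x at y = -70 mm, 66 mm above the bench, between two cheeks 104 mm wide overall, 82 mm high.
- trough (a point): Middle of the V trough (y = 117 mm on the stand), on the axis of a cup lying in it, 66 mm above the bench. Two boards sloped at 45 degrees, y = 20 to 215 mm on the stand, open at both ends, top edges 55 mm above the bench.
- peg (a joint): Peg's hinge, rad: 0 = peg upright (stop), grows as it folds towards the trough, 1.571 = level in the trough (stop). Stiff friction (about 0.4 N m), stays where left; 5 to 8 N on the paddle tips up the loaded peg. Pressing the peg over on its paddle side folds it down; pressing the paddle's face towards the peg tips it up.
- peg_hinge (a point): Middle of the hinge axis, on the peg's axis. z along the peg to its tip; y away from the paddle; x along the hinge.
- peg_tip (a point): Centre of the peg's flat end, 118 mm from the hinge axis; axes as peg_hinge. The peg is a round tapered wooden post: radius 27 mm at its foot (12 mm from the hinge axis), 26 mm at 40 mm, 24 mm at 110 mm, 19 mm at the end; under its foot a disc of 30 mm radius.
- paddle (a point): Flat wooden paddle fixed at right angles to the peg, 60 mm wide, 12 mm thick, 150 mm long from the hinge axis: peg upright, it lies level towards the stand's -y; peg down, it stands straight up. Point: middle of its face towards the peg, 125 mm from the hinge axis; axes as peg_hinge.
- cup: Plain straight aluminium cup, 72 mm outside diameter, 100 mm tall, wall 3 mm, bottom 4 mm thick, 0.16 kg. Origin: centre of the outside of its bottom; z along its axis to the mouth. It starts lying in the trough, mouth towards the hinge, clear of the folding peg.
- cup_in (a point): Centre of the cup's inside bottom, 4 mm from its origin. Fully on the peg, it meets peg_tip and the rim stays about 10 mm off the disc under the peg.
- cup_rim (a point): Centre of the cup's mouth, 100 mm from its origin.
- glue: Bystander: yellow glue bottle, 60 mm across, 150 mm tall, standing; origin under its foot.
- tape: Bystander: roll of paper tape lying flat, 100 mm across, 48 mm high; origin under its middle.
- brush: Bystander: brush lying on the bench beyond the stand.
- offcut: Bystander: board offcut 110 x 160 x 18 mm lying flat; origin under its middle.
Things that resemble listed ones, but are neither listed nor needed, are in the scene too. What is meant by the cup is not green, and is the larger of those in its own colour.

How it is judged:
By the outcome, as a careful person would: the job done as asked, in the order asked, and still so for the second after the job is handed in, with the robot touching nothing.
It also fails if it takes over 58 s, if anything falls off the work surface, if the arm or the gripper's body presses on something with over 40 N, if the wrist force passes 120 N, or if a joint passes its speed limit or range.

ROBOT

A 6-joint arm with a two-finger parallel gripper is mounted at the origin on the work surface. World frame = base frame: x ahead of the robot, y to its left, z up, the work surface at z = 0. Lengths are in m, angles in rad, forces in N, time in s.
With the tool pointing down it reaches from about 0.35 to 1 m from the base axis. Payload 7.1 kg.
Tool frame: the origin (TCP) lies between the finger pads; the fingertips stand 22 mm ahead of it and the grasp point (between the pads) lies 3 mm ahead of it; z points along the fingers, y is the line along which they close (so a half turn about z gives the same grasp; the last joint's range is limited). The gripper opens to 85 mm and grips with 20 to 120 N. Pads are 22 mm wide; open, the fingers measure 114 mm over their backs; the gripper's body (76 mm by 85 mm) begins 54 mm behind the grasp point. The pads swing forward as they close: fully open they stand 13 mm farther back than shut.
Start: joints at [-1.256, 0.423, 1.63, -0, 1.089, -0.019], TCP at [0.205, -0.59, 0.253] pointing down, gripper open.
Joint ranges: [-3, 3], [-0.9, 2.11], [0.09, 2.58], [-1.31, 4.45], [0.11, 2.69], [-2.54, 2.54]. Speed limits (rad/s): [2.39, 2.39, 3.01, 3.14, 3.14, 3.14].

INTERFACE

Orientations are given as a rotation vector (axis times angle).
In Python, from rig import manip gives the robot as it stands. The module is installed in compiled form; this text tells all that it offers. Calls block until the motion is done:
- manip.move_to(position, orientation): joint-space move of the TCP to a pose.
- manip.servo_line(position, orientation=None, rate=0.15): straight line of the TCP; orientation=None keeps the orientation; rate is the mean speed in m/s.
- manip.set_joints(angles): joint-space move.
- manip.command_gripper(opening, f_grip=None): finger opening in m; f_grip is the grip in N (None keeps the last); returns when the fingers have stopped.
- manip.hold(seconds).
- manip.solve_ik(position, orientation): joint angles nearest the present ones, or None.
- manip.camera(name): name is "scene" or "top" or "wrist"; returns a dict with "image" (384x512x3 uint8, red, green, blue), "fx", "fy", "cx", "cy" (pixels), "k1" (the pictures are not rectified: a ray, as slopes to the right and down, at radius r is drawn at 1 + k1 r^2 times it, then the intrinsics apply), "cam_to_world" (4x4, takes a point from camera to world coordinates); the wrist camera has in their place "mount" (4x4, takes a point from camera to tool coordinates, whose origin is the TCP and whose axes are the flange's). Camera axes: x right, y down, z forward; pixel columns grow to the right and rows downward; lengths in m; the calibration is good to about 2 mm. A picture is of the moment at which its call begins: read the wrist's pose just before it. There is no depth.
A pose or a line that the arm cannot do raises manip.IKError and nothing moves.
- manip.sign_off(): hands the job in; it is judged then, once.
Readings, each from a call of its own:
- manip.get_time(): time.
- manip.get_joint_positions(): joint angles.
- manip.get_joint_vel(): joint speeds.
- manip.get_tau(): joint torques, N m.
- manip.get_position(): TCP position.
- manip.get_ee_rot(): TCP orientation.
- manip.get_contact_force(): force on the tool from outside, world axes, zero at the start.
- manip.get_torque(): the same for the moment, N m.
- manip.get_width(): finger opening in m.
- manip.get_grip_force(): force on a finger pad.
Only numpy, scipy, OpenCV 4.12 (cv2) and the standard library are available. Lean on these libraries where they do the work, as an engineer would, in place of code of your own. Each camera call takes 0.05 s, during which the arm holds its last target. There are 200 camera calls.

## Working session

There is one attempt and no reset: what is moved stays moved. The work goes in short steps, each a Python script; the robot and the scene stay as the last script left them, time stands still between calls to the robot, and variables do not carry over. Pictures are saved under pics/ and viewed, at most 10 in all, crops included, and the job is handed in when it is done.

```bash
mkdir -p pics
cat > h.py <<'E'
import numpy as np, cv2
from rig import manip
from scipy.spatial.transform import Rotation as R
def cam(n):
    if n=="wrist":
        p=np.array(manip.get_position()); r=R.from_rotvec(manip.get_ee_rot()).as_matrix()
    c=manip.camera(n)
    if n=="wrist":
        T=np.eye(4);T[:3,:3]=r;T[:3,3]=p; c["cam_to_world"]=T@np.array(c["mount"])
    c["cam_to_world"]=np.array(c["cam_to_world"]); return c
def ray(c,u,v):
    d=np.array([(u-c["cx"])/c["fx"],(v-c["cy"])/c["fy"]]); s=d.copy()
    for _ in range(20): s=d/(1+c["k1"]*(s@s))
    M=c["cam_to_world"]; w=M[:3,:3]@np.array([s[0],s[1],1]); return M[:3,3],w/np.linalg.norm(w)
def onz(c,u,v,z):
    o,w=ray(c,u,v); return o+w*(z-o[2])/w[2]
def proj(c,p):
    M=c["cam_to_world"]; q=M[:3,:3].T@(np.array(p)-M[:3,3]); s=q[:2]/q[2]; s=s*(1+c["k1"]*(s@s))
    return np.array([s[0]*c["fx"]+c["cx"],s[1]*c["fy"]+c["cy"]])
def save(c,n): cv2.imwrite("pics/"+n,c["image"][:,:,::-1])
def status():
    print("t",round(manip.get_time(),2),"p",np.round(manip.get_position(),4),"F",np.round(manip.get_contact_force(),1),"w",round(manip.get_width(),4),"grip",manip.get_grip_force())
E
python3 - <<'E'
from h import *
import pickle
ims=[]
for n in("scene","top"):
    c=cam(n);save(c,n+"0.png");pickle.dump(c,open(n+"0.pkl","wb"));print(n,c["fx"],c["cx"],c["cy"],c["k1"],np.round(c["cam_to_world"],3).tolist())
status()
E
```

```text
scene 360.22255895996426 256.4709213623711 191.95708942100447 0.026214941198070527 [[-0.742, 0.395, -0.542, 1.229], [0.671, 0.451, -0.589, 0.698], [0.012, -0.8, -0.6, 0.816], [0.0, 0.0, 0.0, 1.0]]
top 370.2698193235239 253.10898990770562 197.42729545737996 -0.02897005259025013 [[-0.021, -0.993, 0.115, 0.452], [-1.0, 0.02, -0.016, -0.0], [0.014, -0.115, -0.993, 1.231], [0.0, 0.0, 0.0, 1.0]]
t 0.1 p [ 0.2047 -0.59    0.2526] F [ 0.4  0.2 -0.4] w 0.0851 grip 0.0
```

View pics/scene0.png

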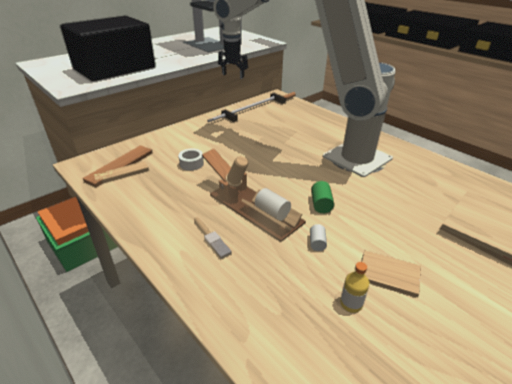

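View pics/top0.png

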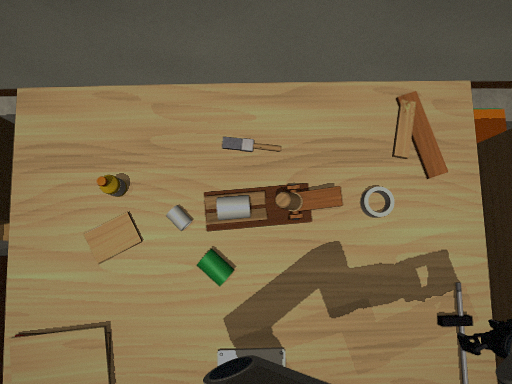

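Cup candidates: silver in the trough (top 233,207; scene 272,203), small silver (top 179,217; scene 318,237), and green (top 215,267; scene 322,197). By the description it's the larger silver one, in the trough. I'll check that in a close crop.

Run:
```python
from h import *
import pickle
c=pickle.load(open("top0.pkl","rb"))
im=c["image"][165:245,160:360,::-1]
cv2.imwrite("pics/crop0.png",cv2.resize(im,None,fx=4,fy=4,interpolation=cv2.INTER_CUBIC))
hsv=cv2.cvtColor(c["image"],cv2.COLOR_RGB2HSV)
for p in [(215,190),(240,225),(207,210),(325,197),(285,200),(233,207),(190,190)]: print(p,hsv[p[1],p[0]],c["image"][p[1],p[0]])
```

```text
(215, 190) [ 19 118 153] [153 126  82]
(240, 225) [ 10 173  78] [78 43 25]
(207, 210) [ 11 180  75] [75 41 22]
(325, 197) [ 13 177 124] [124  74  38]
(285, 200) [ 16 130 145] [145 110  71]
(233, 207) [120   8 163] [158 158 163]
(190, 190) [ 19 107 158] [158 133  92]
```

View pics/crop0.png

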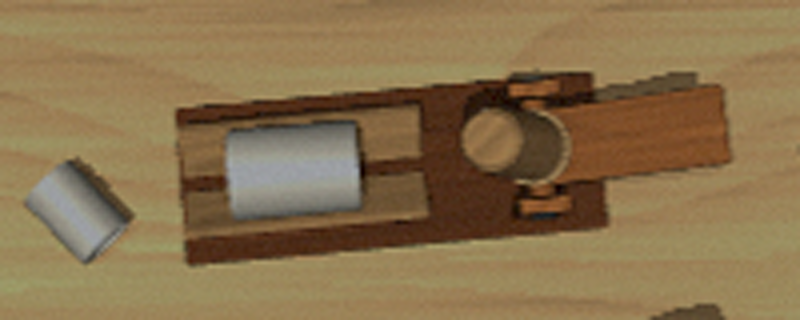

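The crop confirms that the large silver cup lies in the trough, spanning crop (227–360, 125–215). The board corners are at crop (178,108), (592,72), (607,226) and (188,264). The peg tip is at (492,140), so the peg already leans a bit towards the trough.

Run:
```python
from h import *
import pickle
from scipy.optimize import least_squares, minimize_scalar
c=pickle.load(open("top0.pkl","rb")); s=pickle.load(open("scene0.pkl","rb"))
f=lambda x,y:((x+.5)/4-.5+160,(y+.5)/4-.5+165)
W=np.array([onz(c,*f(*p),.012)[:2] for p in [(178,108),(592,72),(607,226),(188,264)]])
print(np.round(W,4),[round(float(np.linalg.norm(W[i]-W[i-1])),4) for i in range(4)])
# stand frame: y toward +world y ; x = y cross z
L=np.array([[.065,.220],[.065,-.130],[-.065,-.130],[-.065,.220]])
def T(q,l): a=q[2];return l@np.array([[np.cos(a),np.sin(a)],[-np.sin(a),np.cos(a)]])+q[:2]
r=least_squares(lambda q:(T(q,L)-W).ravel(),[.57,0,0]);q=r.x
print("stand",q,"res mm",np.round((T(q,L)-W)*1000,1).tolist())
np.save("stand.npy",q)
P=lambda y,z,x=0.:np.r_[T(q,np.array([x,y])),z]
to=lambda p:T([0,0,-q[2]],np.array(p[:2])-q[:2])
o=np.array(f(492,140)); 
e=lambda t:np.linalg.norm(proj(c,P(-.07+.118*np.sin(t),.066+.118*np.cos(t)))-o)
m=minimize_scalar(e,bounds=(0,1.5),method="bounded");print("peg",m.x,m.fun)
for p in [(728,87),(732,160)]: # paddle outer corners
  print("paddle end", [to(onz(c,*f(*p),z)).round(4).tolist() for z in (.066,.1,.12)])
print("cup ends", [to(onz(c,*f(*p),z)).round(4).tolist() for p,z in [((227,170),.1),((360,167),.1),((227,170),.066),((360,167),.066),((292,124),.08),((294,218),.08)]])
```

```text
[[ 0.6157  0.142 ]
 [ 0.6392 -0.2033]
 [ 0.5105 -0.2108]
 [ 0.4865  0.1346]] [0.1293, 0.346, 0.1289, 0.3462]
stand [ 0.56602774 -0.0792707   0.06743645] res mm [[0.4, 2.7], [0.4, -1.3], [-0.6, -2.6], [-0.2, 1.3]]
peg 0.4105053741426262 0.46155768503231553
paddle end [[0.0356, -0.2265], [0.0314, -0.2174], [0.0289, -0.212]]
paddle end [[-0.0229, -0.2229], [-0.0254, -0.2139], [-0.0269, -0.2086]]
cup ends [[0.0009, 0.1741], [-0.0057, 0.0724], [0.0042, 0.1767], [-0.0026, 0.072], [0.0344, 0.1222], [-0.039, 0.1267]]
```

```bash
cat >> h.py <<'E'
q0=np.load("stand.npy"); ca,sa=np.cos(q0[2]),np.sin(q0[2])
sx=np.array([ca,sa,0]); sy=np.array([-sa,ca,0]); ez=np.array([0,0,1.])
def P(y,z,x=0.): return np.r_[q0[:2],0]+x*sx+y*sy+z*ez
O=[R.from_matrix(np.c_[s*sy,s*sx,-ez]).as_rotvec() for s in (1,-1)]
def ori(): # the half-turn with the smaller last joint
    s=[(abs(manip.solve_ik(P(-.08,.3),o)[5]),i) for i,o in enumerate(O) if manip.solve_ik(P(-.08,.3),o) is not None]
    return O[min(s)[1]]
def Fs(): # force in stand y, z
    f=np.array(manip.get_contact_force()); return np.round([f@sy,f[2]],1)
HW,TIP=.011,.022
E
python3 - <<'E'
from h import *
o=ori()
def C(t,r=.1,d=.025): # finger corner (+y,bottom) at peg surface
    y=-.07+r*np.sin(t)-d*np.cos(t); z=.066+r*np.cos(t)+d*np.sin(t)
    return P(y-HW,z+TIP)
manip.command_gripper(0)
p=C(.1); p[2]=.32
manip.move_to(p,o); manip.servo_line(C(.1),o,rate=.2); status()
for t in np.r_[np.arange(.3,1.5,.15),1.5,1.571]:
    manip.servo_line(C(t),rate=.1); print(round(t,2),Fs(),end=" ")
status()
c=cam("scene");save(c,"scene1.png")
E
```

```text
t 3.68 p [ 0.5731 -0.1755  0.1909] F [-0.6 -0.1  0.7] w -0.0003 grip 0.0
0.3 [-0.9  0. ] 0.45 [0.6 0.1] 0.6 [-0.5  0.1] 0.75 [ 0.6 -0.3] 0.9 [-0.2  0.5] 1.05 [-0.   0.1] 1.2 [0.4 0.4] 1.35 [0.5 0.8] 1.5 [0.4 0.9] 1.57 [0.7 0.1] t 6.76 p [ 0.5651 -0.0604  0.113 ] F [0.7 0.7 0.1] w 0.0002 grip 0.43893625734199304
```

Run:
```python
import cv2
a=cv2.imread("pics/scene1.png")[120:270,170:370]; cv2.imwrite("pics/crop1.png",cv2.resize(a,None,fx=4,fy=4,interpolation=cv2.INTER_CUBIC))
```

```text
(no output)
```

View pics/crop1.png

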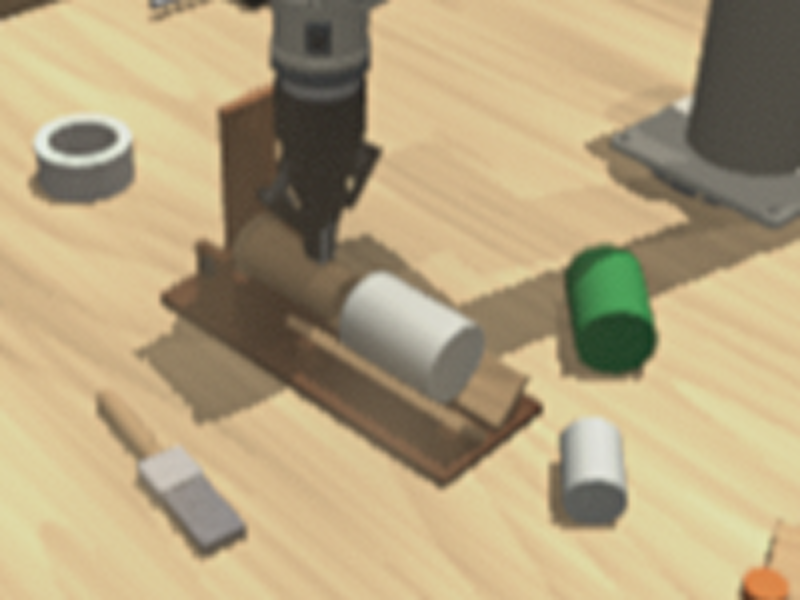

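The peg is nearly level (paddle standing at crop 245,150), with the fingers on it and the cup ahead of its tip. I'll press to the stop, then push the cup on by its bottom.

Run:
```python
from h import *
o=ori()
z=manip.get_position()[2]
p=np.array(manip.get_position())
for i in range(14):
    p[2]-=.001; manip.servo_line(p,rate=.03); f=Fs()
    if f[1]>12: break
print("stop",i,f); status()
up=p.copy();up[2]=.26; manip.servo_line(up,rate=.25)
manip.servo_line(P(.215,.26),o,rate=.25); manip.servo_line(P(.215,.072),rate=.2); print(Fs())
status()
# push -y: front face at center-HW
y=.215
while y>.05:
    y-=.02 if y>.095 else .002
    manip.servo_line(P(y,.072),rate=.08 if y>.095 else .03); f=Fs(); print(round(y,3),f,end=" ")
    if f[0]>10: break
status(); c=cam("scene");save(c,"scene2.png"); a=c["image"][120:270,170:370,::-1]; cv2.imwrite("pics/crop2.png",cv2.resize(a,None,fx=4,fy=4,interpolation=cv2.INTER_CUBIC))
```

```text
stop 1 [ 1.6 16.3]
t 7.31 p [ 0.5651 -0.0603  0.1125] F [-4.2  1.3 16.3] w 0.0001 grip 8.592296415008605
[-0.5  0.8]
t 10.08 p [0.5524 0.1351 0.0729] F [-0.1 -0.5  0.8] w 0.0001 grip 0.0
0.195 [-0.3  0.4] 0.175 [ 0.4 -0.5] 0.155 [-0.8  0.3] 0.135 [0.6 0.3] 0.115 [0.1 0.2] 0.095 [0.1 0. ] 0.075 [-0.5  1.1] 0.073 [1.  0.3] 0.071 [1.2 0.7] 0.069 [1.2 0.7] 0.067 [3.3 0.1] 0.065 [15.   0.3] t 14.55 p [ 0.5615 -0.0126  0.072 ] F [ 0.4 15.   0.3] w -0.0004 grip 2.9816641425713897
```

View pics/crop2.png

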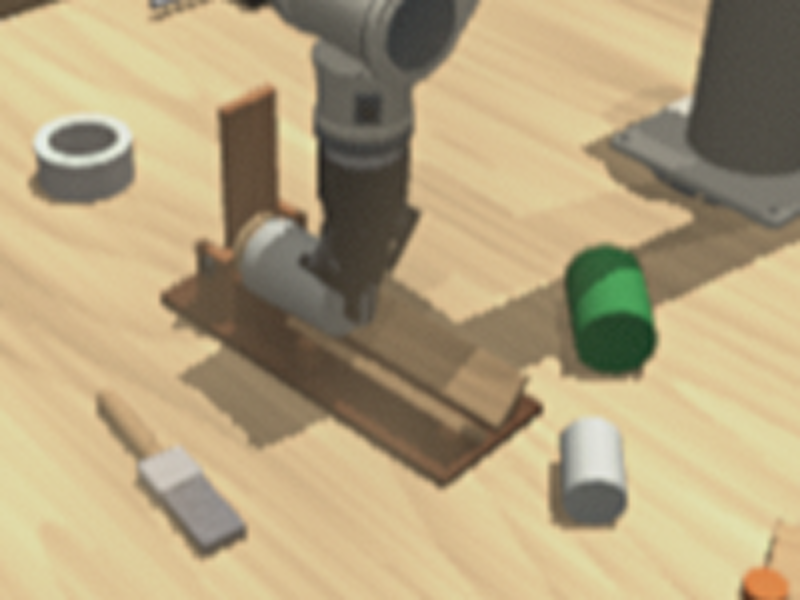

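The push stopped at 15 N with y = 0.065 (0.063 predicted), and the rim is close to the disc at crop (250,250), so the cup is fully on. Next I tip the peg up by its paddle.

Run:
```python
from h import *
o=ori()
manip.servo_line(P(.1,.072),rate=.15); manip.servo_line(P(.1,.3),rate=.25)
manip.servo_line(P(-.02,.3),rate=.25); manip.servo_line(P(-.02,.191+TIP),rate=.2)
y=-.02
while y>-.07:
    y-=.003; manip.servo_line(P(y,.191+TIP),rate=.05); f=Fs()
    if f[0]>2.5: break
d=y-HW+.07; print("contact",y,"d",d,f); d=min(d,.012)
def C(t,r=.125):
    return P(-.07-r*np.cos(t)+d*np.sin(t)+HW, .066+r*np.sin(t)+d*np.cos(t)+TIP)
for t in np.r_[np.arange(1.45,.1,-.15),.05,0]:
    manip.servo_line(C(t),rate=.09); print(round(t,2),Fs(),end=" ")
p=C(0)
for i in range(16):
    if Fs()[1]>15: break
    p[2]-=.001; manip.servo_line(p,rate=.03)
print("stop",i,Fs()); status()
c=cam("scene");save(c,"scene3.png"); a=c["image"][120:270,170:370,::-1]; cv2.imwrite("pics/crop3.png",cv2.resize(a,None,fx=4,fy=4,interpolation=cv2.INTER_CUBIC))
```

```text
contact -0.06200000000000003 d -0.0030000000000000165 [3.8 2.3]
1.45 [-0.6  0.5] 1.3 [0.6 0.2] 1.15 [0.1 0.6] 1.0 [ 0.2 -0.1] 0.85 [0.6 0. ] 0.7 [ 0.4 -0. ] 0.55 [0.2 0.2] 0.4 [ 0.3 -0.1] 0.25 [ 0.7 -0.1] 0.05 [ 5.3 25. ] 0.0 [13.8 71.3] stop 0 [13.8 71.3]
t 24.62 p [ 0.5796 -0.263   0.0932] F [-21.9  12.3  71.3] w -0.0001 grip 35.868173372000456
```

View pics/crop3.png

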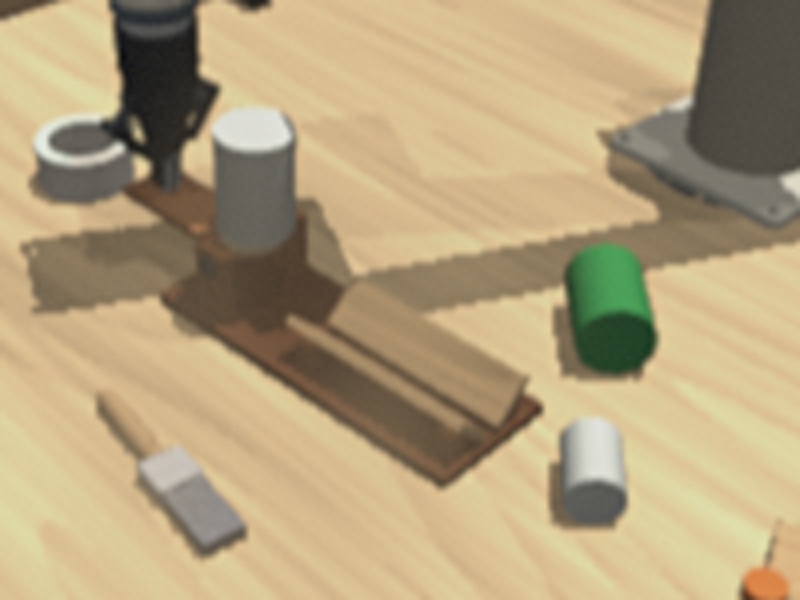

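The peg is at its stop, with the cup upright at crop (254,180). I'll lift off gently and check the cup's position from the top view.

Run:
```python
from h import *
p=np.array(manip.get_position()); 
p[2]+=.03; manip.servo_line(p,rate=.05); p[2]=.32; manip.servo_line(p,rate=.2)
manip.servo_line(P(-.32,.33),rate=.25); manip.hold(.5)
c=cam("top"); save(c,"top4.png"); a=c["image"][150:240,200:400,::-1]; cv2.imwrite("pics/crop4.png",cv2.resize(a,None,fx=4,fy=4,interpolation=cv2.INTER_CUBIC))
for h in (.188,.088): print("pred",(proj(c,P(-.07,h))-[200,150])*4)
print("paddle end pred",[(proj(c,P(-.22,.066,x))-[200,150])*4 for x in(.03,-.03)])
status()
```

```text
pred [397.87683788 188.78196529]
pred [380.14117799 203.69247223]
paddle end pred [array([559.25465279, 153.08317361]), array([567.94128041, 227.66423144])]
t 27.96 p [ 0.5877 -0.3983  0.3302] F [ 0.1  0.6 -0.1] w 0.0003 grip 0.0
```

View pics/crop4.png

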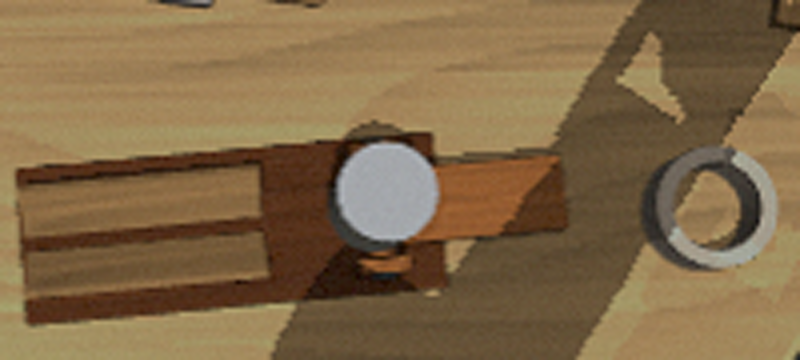

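Run:
```python
from h import *
c=cam("top");s=cam("scene")
def fit(c,lo,name):
    g=c["image"].astype(int); m=((g.min(2)>lo)&(g.max(2)-g.min(2)<22)).astype(np.uint8)
    u,v=np.round(proj(c,P(-.065,.185))).astype(int)
    n,l,st,ct=cv2.connectedComponentsWithStats(m); k=l[v,u]; print(name,st[k]); return ct[k]
a=fit(c,150,"top"); b=fit(s,185,"scene"); print(a,b)
for b in (b,np.array([233.2,152.3])):
    o1,w1=ray(c,*a);o2,w2=ray(s,*b)
    t=np.linalg.lstsq(np.c_[w1,-w2],o2-o1,rcond=None)[0]; x=(o1+t[0]*w1+o2+t[1]*w2)/2
    d=x-np.r_[q0[:2],0]; print("cup bottom stand xyz",np.round([d@sx,d@sy,x[2]],4),"gap",np.linalg.norm(o1+t[0]*w1-o2-t[1]*w2))
```

```text
top [285 186  24  24 457]
scene [224 147  20  10 155]
[296.44857768 197.44201313] [233.27741935 151.83870968]
cup bottom stand xyz [-0.0007 -0.0605  0.1884] gap 0.002176197888160359
cup bottom stand xyz [-0.0005 -0.0607  0.1865] gap 0.002181029880266719
```

The cup's bottom measures 0.188 m high, as it must be when seated, and the paddle is level, so the peg is upright. Handing in.

```bash
python3 -c "
from rig import manip
print(manip.sign_off())"
```

```text
the job is handed in; nothing more can be done
None
```

The cup is fully on the peg and hangs upside down on it with the peg upright against its stop; nothing else was touched, and the job was handed in at about 28 s of the 58 s allowed.

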